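# Load the ink tins onto the swing tray

## Robot

A 7-joint arm with a two-finger parallel gripper is mounted at the origin on the work surface. World frame = base frame: x ahead of the robot, y to its left, z up, the work surface at z = 0. Lengths are in mm, angles in rad, forces in N, time in s.
With the tool pointing down it reaches from about 400 to 875 mm from the base axis. Payload 4.4 kg.
Tool frame: the origin (TCP) lies midway between the tips of the shut fingers; the grasp point (between the pads) lies 19 mm behind it (ctrl.grip_point_offset is the distance from the TCP to the grasp point, in mm); z points along the fingers, y is the line along which they close (so a half turn about z gives the same grasp; the last joint's range is limited). The gripper opens to 85 mm and grips with 20 to 120 N. Pads are 22 mm wide; open, the fingers measure 114 mm over their backs; the gripper's body (76 mm by 85 mm) begins 54 mm behind the grasp point. The pads swing forward as they close: fully open they stand 13 mm farther back than shut.
Start: joints at [1.27, 0.628, 0.038, 1.517, -0.027, 0.996, -0.02], TCP at [151.249, -632.172, 231.313] pointing down, gripper open.
Joint ranges: [-3.06, 3.06], [-0.37, 2.12], [-1.25, 1.32], [0.18, 2.47], [-1.1, 4.24], [0.23, 1.98], [-2.94, 2.94]. Speed limits (rad/s): [2.57, 2.57, 3.14, 3.14, 3.14, 3.14, 3.14].

## Interface

Orientations are given as [roll, pitch, yaw] about the fixed x, y, z axes, in that order (R = Rz(yaw) Ry(pitch) Rx(roll)).
In Python, from cell import ctrl gives the robot as it stands.
- The arm moves only by the tool nudge_tcp, called after "Call:" by a JSON object that holds its "name" and its "arguments", one argument or row to a line. Schema: {"type":"object","properties":{"rows":{"type":"string"},"only":{"type":"string"},"quiet":{"type":"boolean"},"lines":{"type":"string"}},"required":["rows"],"additionalProperties":false}. rows is a string of 1 to 12 rows, one to a line, with the numbers parted by commas; each row has 7 numbers: dx, dy, dz in mm, then a rotation vector rx, ry, rz in rad, then the finger opening in mm; each row shifts and turns the commanded pose from where the row before left it, along the tool's axes as they then stand; what a row does not reach is not made up. A row lasts 1/10 s, in which the tool goes at most 50 mm and 0.15 rad, less where a joint would pass 70% of its speed; a pose out of reach is approached as far as the arm can. The fingers move at their own pace and stop on an object; the grip force is fixed at half the most. Time passes only in rows, so rows that do not move let the fingers close. The tool returns the time, the measured TCP pose, the force, the opening and the grip force at its end. only (a regular expression) keeps the lines of the reply that match it, lines (a string "A,B") keeps lines A to B, and quiet returns only ok. Input that does not fit is refused with a message, and nothing moves.
- ctrl.read_state(): the state, without advancing time (a new reading comes with each control period).
- ctrl.get_image(name): name is "scene" or "top" or "wrist"; returns the picture (420x560x3 uint8, blue, green, red); there is no depth.
- ctrl.calibration(name): a dict with "fx", "fy", "cx", "cy" (pixels), "rvec" (rotation vector, rad) and "tvec" (3), from world to camera coordinates, as OpenCV has them; the wrist camera has in their place "hand_eye" (4x4, takes a point from camera to tool coordinates, whose origin is the TCP and whose axes are the flange's). Camera axes: x right, y down, z forward; pixel columns grow to the right and rows downward; lengths in mm; the calibration is good to about 2 mm. The wrist camera is an equidistant fisheye: a pixel r from the principal point sees the ray r / f radians off the axis. A picture is of the moment at which its call begins: read the wrist's pose just before it. calibration takes no time and is no camera call.
- ctrl.finish_job(): hands the job in; it is judged then, once.
The state is a dict: "clock": time; "qpos": joint angles; "qd": joint speeds; "tau": joint torques, N m; "eef_pos": TCP position; "tool_rot": TCP orientation; "force": force on the tool from outside, world axes, zero at the start; "torque": the same for the moment, N m; "width": finger opening in mm; "gripper_force": force on a finger pad.
Only numpy, scipy, OpenCV 4.12 (cv2) and the standard library are available. Lean on these libraries where they do the work, as an engineer would, in place of code of your own. Each camera call takes 0.05 s, during which the arm holds its last target. There are 200 camera calls.

## Task

Set out the ink for printing: turn the carousel by its posts to bring each round ink tin out from under the wire guard, and stand every tin upright on the floor of the swing tray, shared between its two sides so that the tray hangs level when you let go. Leave the square bottle and the hand stamp standing in the carousel, and do not disturb the other things on the table.

Things in the scene. Friction and masses are not known exactly. Their poses are not given: they have to be found in the camera images.
- tin0: an ink tin like the other tins present (3 or 4 of them; an absent one reads None from the start): plain steel cylinder, 52 mm in diameter, 42 mm high, closed flat lid, about 200 g (each differs by up to 8 %). Starts standing in one of the carousel's compartments. Origin at the centre of its underside, z up its axis
- tin1: an ink tin like the other tins present (3 or 4 of them; an absent one reads None from the start): plain steel cylinder, 52 mm in diameter, 42 mm high, closed flat lid, about 200 g (each differs by up to 8 %). Starts standing in one of the carousel's compartments. Origin at the centre of its underside, z up its axis
- tin2: an ink tin like the other tins present (3 or 4 of them; an absent one reads None from the start): plain steel cylinder, 52 mm in diameter, 42 mm high, closed flat lid, about 200 g (each differs by up to 8 %). Starts standing in one of the carousel's compartments. Origin at the centre of its underside, z up its axis
- tin3: an ink tin like the other tins present (3 or 4 of them; an absent one reads None from the start): plain steel cylinder, 52 mm in diameter, 42 mm high, closed flat lid, about 200 g (each differs by up to 8 %). Starts standing in one of the carousel's compartments. Origin at the centre of its underside, z up its axis
- carousel (a joint): angle of the revolving carousel, rad, 0 at the start, growing anticlockwise seen from above; turns without end either way, light friction (about 1 N at the posts), stays where it is left
- carousel_hub (a point): centre of the carousel (vertical axis) at its floor, 22 mm above the table; axes turn with it, z up. Wooden disc 340 mm across, six open 60 degree compartments centred 105 mm from the hub in the point's directions 0, 60, 120 .. degrees from x; dividers between them and the outer rim are 10 mm high; hub 116 mm across, 30 mm high
- carousel_post (a point): top centre of one of six equal round upright turning posts (14 mm in diameter, 50 mm tall above the carousel floor), 155 mm from the hub at the dividers' outer ends: this one in direction 30 degrees of carousel_hub, the others at 90, 150 .. Take one from above (or push it sideways) to turn the carousel
- guard: fixed steel wire guard, origin on the table on the carousel's axis. Flat roof of 6 mm wires 46 mm apart, 82 to 88 mm above the table, over the rear from its x = -0.035 to +0.182, y = +-0.184, on four wire legs. Its open front, where tins and posts can be taken from above, is the -x side, towards the robot. Tins and posts pass freely under it; no tin fits between the wires
- tray (a joint): tilt of the swing tray, rad: 0 level, positive when its +y end is up; stops at +-0.15. A weak spring returns it to level when empty; one tin on one side alone tips it to the stop; between the stops, moving one tin 10 mm along y changes the tilt by about 0.04
- tray_mid (a point): middle of the swing tray on its pivot axis, 75 mm above the table; x along the pivot, y along the tray, z up when level; tilts with the tray. Plywood floor 25 mm below this point, 124 mm (x) by 400 mm (y) inside a 10 mm high rim; a rib across the middle (y = +-0.012, 14 mm high) parts its two sides
- stand: fixed dark steel stand of the swing tray, origin on the table under the pivot; base plate 190 x 130 x 12 mm, two uprights 10 x 24 mm at x = +-0.079, y = 0, 85 mm high
- bottle: square amber bottle in the carousel, 38 x 38 mm, 40 mm high plus a black cap (22 mm across, to 52 mm); origin at the centre of its underside. Stays in the carousel
- stamp: dark wooden hand stamp with a round 44 mm foot and a knob, 50 mm high, in the carousel; origin at the centre of its underside. Stays in the carousel
- brush_pot: blue ceramic pot 84 mm across, 100 mm high, brushes up to about 225 mm; bystander, origin under its centre
- bowl: white bowl 110 mm across, 35 mm high; bystander, origin under its centre
- palette_knife: 200 mm palette knife lying along its x; bystander
- scraper: 170 mm scraper lying along its x; bystander
- lino_block: cork-brown block 90 x 60 x 22 mm; bystander, origin under its centre
- sanding_block: wooden block 70 x 45 x 30 mm; bystander, origin under its centre

How it is judged:
By the outcome, as a careful person would: the job done as asked, in the order asked, and still so for the second after the job is handed in, with the robot touching nothing.
Of tin0, tin1, tin2, tin3 only 3 to 4 are there at a start; the rules pass over those that are not, and their reading is None.
At some moment in a run one of tin0, tin1, tin2, tin3 may be knocked a few centimetres aside while the robot is not near it.
It also fails if it takes over 210 s, if anything falls off the work surface, if the arm or the gripper's body presses on something with over 40 N, if the wrist force passes 120 N, or if a joint passes its speed limit or range.

## Working session

There is one attempt and no reset: what is moved stays moved. The work goes in short steps, Python scripts to look and compute and a tool call to move; the robot and the scene stay as the last step left them, time stands still between calls to the robot, and variables do not carry over. Pictures are saved under pics/ and viewed, at most 14 in all, crops included, and the job is handed in when it is done.

```bash
ls; mkdir -p pics; cat > h.py <<'E'
import numpy as np,cv2
from cell import ctrl
def cam(n):
    c=ctrl.calibration(n);R=cv2.Rodrigues(np.array(c["rvec"],float))[0];t=np.array(c["tvec"],float).ravel();return c,R,t
def ray(n,u,v,z):
    c,R,t=cam(n);o=-R.T@t;d=R.T@np.array([(u-c["cx"])/c["fx"],(v-c["cy"])/c["fy"],1.]);return o+d*(z-o[2])/d[2]
def proj(n,p):
    c,R,t=cam(n);q=R@np.array(p,float)+t;return c["fx"]*q[0]/q[2]+c["cx"],c["fy"]*q[1]/q[2]+c["cy"]
def snap(n,f):
    im=ctrl.get_image(n);cv2.imwrite("pics/"+f,im);return im
E
python3 - <<'E'
from h import *
snap("top","t0.png");snap("scene","s0.png")
for n in("top","scene"):
    c,R,t=cam(n);print(n,c,-R.T@t)
print(ctrl.calibration("wrist"));print(ctrl.read_state())
E
```

```text
cell.py
pics
top {'fx': 516.6822724684436, 'fy': 516.6822724684436, 'cx': 275.334170133069, 'cy': 210.173783720127, 'rvec': array([ 2.17358239, -2.19332204,  0.08247105]), 'tvec': array([ -26.28019991,  577.87845052, 1625.85496254])} [ 454.26356708  -30.02382332 1664.56651816]
scene {'fx': 385.2384259928364, 'fy': 385.2384259928364, 'cx': 274.774871341495, 'cy': 210.80096920773818, 'rvec': array([ 1.84961626,  1.99457354, -0.57581511]), 'tvec': array([  55.06832804, -435.73644295, 1566.52208937])} [1189.67225735   53.70158732 1108.46122376]
{'fx': 325.19226210127806, 'fy': 325.19226210127806, 'cx': 279.1814053867266, 'cy': 202.99682299656095, 'hand_eye': array([[-2.87723681e-04, -9.63146416e-01, -2.68977507e-01,
         6.77923130e+01],
       [ 9.99999951e-01, -2.44630404e-04, -1.93729099e-04,
         6.44958609e-01],
       [ 1.20789411e-04, -2.68977550e-01,  9.63146439e-01,
        -1.42819935e+02],
       [ 0.00000000e+00,  0.00000000e+00,  0.00000000e+00,
         1.00000000e+00]])}
{'clock': 0.1, 'qpos': array([ 1.27020836,  0.62925635,  0.03842384,  1.51826611, -0.02702697,
        0.99631132, -0.02000985]), 'qd': array([ 8.39628990e-05, -3.51625133e-03,  2.99548428e-04, -1.47895310e-03,
        3.60025290e-05, -8.88724810e-04,  8.21146198e-04]), 'tau': array([ 2.91527351e-03, -5.64536369e+01,  1.23109091e+00, -1.93975371e+01,
        1.15364202e-02,  5.45156407e-03, -4.81373729e-05]), 'eef_pos': array([ 151.13200029, -631.60602864,  230.47950241]), 'tool_rot': array([-3.13986826e+00, -1.72643302e-05,  2.34780398e-01]), 'force': array([ 0.26078894, -0.06532332, -0.16240614]), 'torque': array([-0.01935523, -0.00598394, -0.01692258]), 'gripper_force': 0.0, 'width': 84.98939901582018}
```
View pics/t0.png

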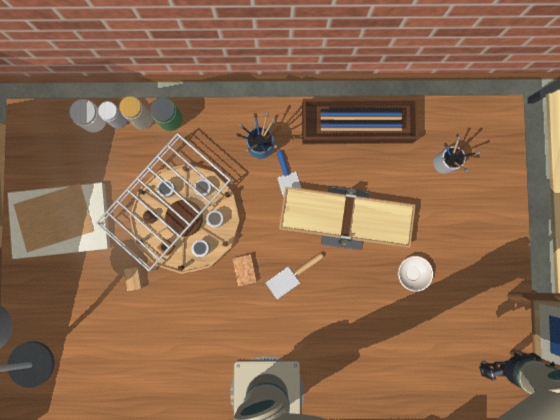

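View pics/s0.png

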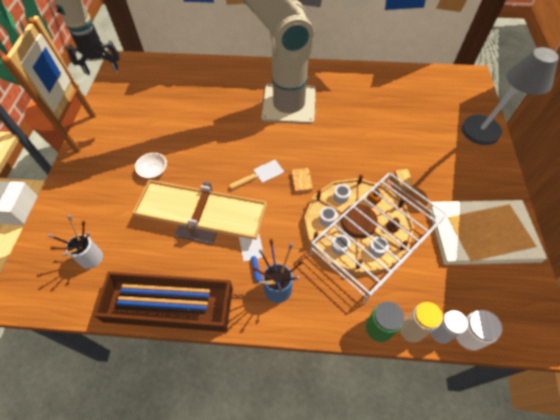

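The top view has the robot base at (265,385), the carousel at about (183,217) and the tray at (347,216). Four tins show at about (166,188), (203,188), (215,219) and (200,249). Next I'll look at enlarged crops.

```bash
python3 - <<'E'
from h import *
im=cv2.imread("pics/t0.png")
cv2.imwrite("pics/c1.png",cv2.resize(im[130:280,95:255],None,fx=4,fy=4,interpolation=cv2.INTER_CUBIC)[:600])
cv2.imwrite("pics/c2.png",cv2.resize(im[150:300,235:435],None,fx=4,fy=4,interpolation=cv2.INTER_CUBIC))
E
```

View pics/c1.png

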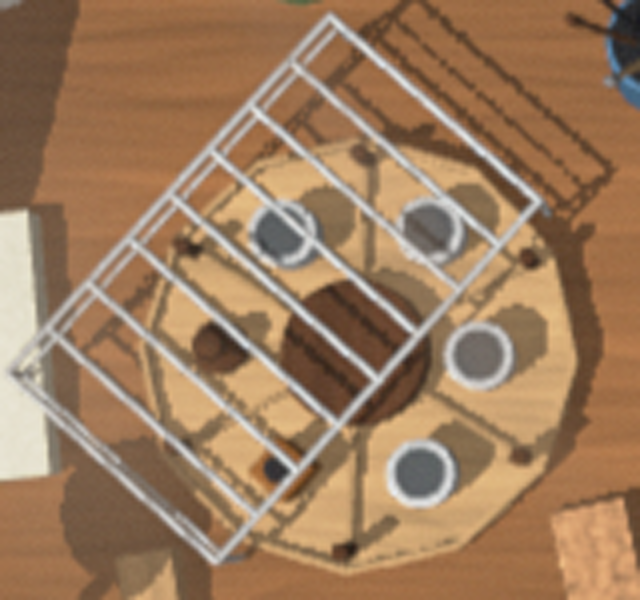

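View pics/c2.png

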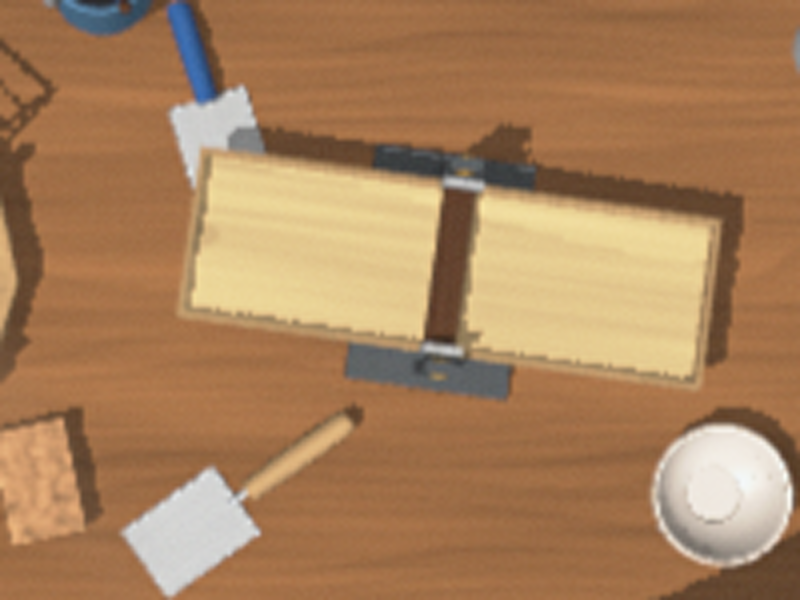

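Crop 1 gives lids near (430,232), (283,235), (479,356) and (421,472), with the last two in the open front. Posts are at (363,152), (530,257), (522,455), (345,550), (180,447) and (190,247). The bottle is at (278,468) and the stamp at (217,345). Crop 2 gives the tray corners at (205,150), (720,218), (698,385) and (180,315).

```bash
cat >> h.py <<'E'
def circ(P):
    P=np.array(P);A=np.c_[2*P,np.ones(len(P))];s=np.linalg.lstsq(A,(P**2).sum(1),rcond=None)[0];return s[:2],np.sqrt(s[2]+s[0]**2+s[1]**2)
E
python3 - <<'E'
from h import *
f=lambda l,x0,y0,z:np.array([ray("top",x0+a/4,y0+b/4,z)[:2] for a,b in l])
np.set_printoptions(precision=1,suppress=True)
P=f([(363,152),(530,257),(522,455),(345,550),(180,447),(190,247)],95,130,72);hub,r=circ(P);print("hub",hub,r)
ang=lambda Q:np.c_[np.degrees(np.arctan2(*(Q-hub).T[::-1])),np.linalg.norm(Q-hub,axis=1)]
print("posts",P,ang(P))
T=f([(430,232),(283,235),(479,356),(421,472)],95,130,64);print("tins",T,ang(T))
G=f([(540,205),(215,560),(12,372),(332,17)],95,130,85);print("guard",G,ang(G),np.linalg.norm(np.diff(G,axis=0),axis=1))
y=f([(205,150),(720,218),(698,385),(180,315)],235,150,60);print("tray",y,y.mean(0),np.linalg.norm(np.diff(y,axis=0),axis=1),np.degrees(np.arctan2(*(y[0]-y[1])[::-1])),np.degrees(np.arctan2(*(y[3]-y[2])[::-1])))
print("upr",f([(465,165),(440,362)],235,150,85).mean(0))
E
```

```text
hub [553.7 251.3] 153.00877903626065
posts [[707.9 245.9]
 [624.6 116.3]
 [471.7 122.8]
 [400.2 258.5]
 [480.2 385.8]
 [634.8 379.7]] [[  -2.   154.3]
 [ -62.3  152.6]
 [-122.5  152.5]
 [ 177.3  153.6]
 [ 118.7  153.2]
 [  57.7  151.8]]
tins [[645.8 194.9]
 [644.5 309.4]
 [548.7 156.7]
 [459.3 201.6]] [[ -31.5  108. ]
 [  32.6  107.8]
 [ -93.    94.7]
 [-152.2  106.7]]
guard [[663.4 107.3]
 [394.  354.9]
 [538.4 511.5]
 [811.6 268.1]] [[-52.7 181.1]
 [147.  190.3]
 [ 93.4 260.6]
 [  3.7 258.4]] [365.9 213.  365.9]
tray [[ 645.5  -66.2]
 [ 588.5 -467. ]
 [ 458.9 -446.1]
 [ 516.8  -45.4]] [ 552.4 -256.2] [404.8 131.3 404.8] 81.91415478121965 81.78442020743518
upr [ 553.6 -254.3]
```

```bash
cat >> h.py <<'E'
from scipy.spatial.transform import Rotation as Ro
def need(*tg):  # each (x,y,z,yawdeg): moves in tool axes, translation first then turn
    s=ctrl.read_state();p=np.array(s["eef_pos"]);yaw=s["tool_rot"][2]
    print("at",p.round(1),"yaw",round(np.degrees(yaw),1),"t",round(s["clock"],1),"w",round(s["width"],1),"q7",round(s["qpos"][6],2),"F",np.round(s["force"],1))
    for x,y,z,w in tg:
        R=Ro.from_euler("xyz",[np.pi,0,yaw]).as_matrix();d=R.T@(np.array([x,y,z])-p);w=np.radians(w)
        r=-((w-yaw+np.pi)%(2*np.pi)-np.pi);print("shift",d.round(1),"then rz",round(r,3));p=np.array([x,y,z]);yaw=w
def wpt(u,v,z):   # wrist pixel -> world at height z
    c=ctrl.calibration("wrist");s=ctrl.read_state();H=np.array(c["hand_eye"])
    R=Ro.from_euler("xyz",s["tool_rot"]).as_matrix();a=np.array([(u-c["cx"])/c["fx"],(v-c["cy"])/c["fy"]]);r=np.hypot(*a)
    d=np.r_[a/max(r,1e-9)*np.sin(r),np.cos(r)];d=R@H[:3,:3]@d;o=np.array(s["eef_pos"])+R@H[:3,3];return o+d*(z-o[2])/d[2]
E
python3 -c "
from h import *
need((480,-300,230,13.45),(459,202,230,28))"
```

```text
at [ 151.1 -631.6  230.5] yaw 13.5 t 0.1 w 85.0 q7 -0.02 F [ 0.3 -0.1 -0.2]
shift [ 397.  -246.     0.5] then rz 0.0
shift [  96.3 -493.1   -0. ] then rz -0.254
```

Call:
{"name": "nudge_tcp", "arguments": {
  "rows": "36,-22,0,0,0,0,80\n36,-22,0,0,0,0,80\n36,-22,0,0,0,0,80\n36,-22,0,0,0,0,80\n36,-22,0,0,0,0,80\n36,-22,0,0,0,0,80\n36,-22,0,0,0,0,80\n36,-22,0,0,0,0,80\n36,-22,0,0,0,0,80\n36,-24,0,0,0,0,80\n37,-24,0,0,0,0,80"
}}

```text
clock: 1.2
eef_pos: [480.8, -299.2, 231.0]
tool_rot: [-3.141, 0.001, 0.234]
force: [-0.1, 0.2, -0.3]
width: 79.8
gripper_force: 0.0
```

Call:
{"name": "nudge_tcp", "arguments": {
  "rows": "9,-45,0,0,0,0,80\n9,-45,0,0,0,0,80\n9,-45,0,0,0,0,80\n9,-45,0,0,0,0,80\n9,-45,0,0,0,0,80\n9,-45,0,0,0,0,80\n9,-45,0,0,0,0,80\n9,-45,0,0,0,0,80\n9,-45,0,0,0,0,80\n9,-45,0,0,0,0,80\n6,-43,0,0,0,-0.127,80\n0,0,0,0,0,-0.127,80"
}}

```text
clock: 2.4
eef_pos: [457.2, 209.1, 231.3]
tool_rot: [-3.138, -0.002, 0.505]
force: [0.1, -1.3, -1.6]
width: 80.0
gripper_force: 0.0
```

```bash
python3 -c "
from h import *
need((459,202,230,28));snap('wrist','w0.png');[print(wpt(u,v,64)) for u,v in [(280,203)]]"
```

```text
at [457.2 209.1 231.3] yaw 28.9 t 2.4 w 80.0 q7 -1.61 F [ 0.1 -1.3 -1.6]
shift [-1.9  7.1  1.3] then rz 0.016
[441.70254658 195.1402345   64.        ]
```

View pics/w0.png

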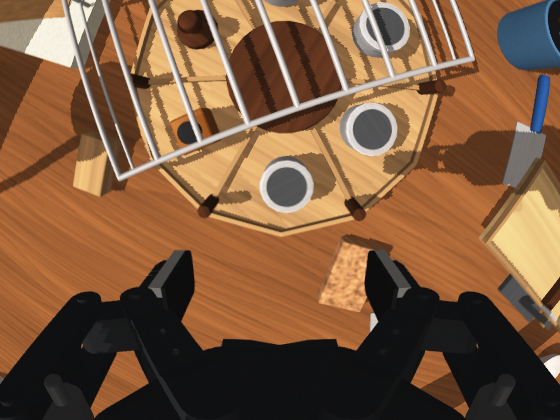

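The wrist view shows the front tin at (287,184), the next one at (369,129) and another at (382,28). The posts in front are at (207,206) and (356,208).

```bash
cat >> h.py <<'E'
def lids(f,z=64,hub=np.array([553.5,251.5])):
    im=snap("wrist",f);h=cv2.cvtColor(im,cv2.COLOR_BGR2HSV);m=((h[...,1]<60)&(h[...,2]>55)&(h[...,2]<165)).astype(np.uint8)*255
    m=cv2.morphologyEx(m,cv2.MORPH_OPEN,np.ones((5,5)));out=[]
    for c in cv2.findContours(m,cv2.RETR_EXTERNAL,cv2.CHAIN_APPROX_NONE)[0]:
        a=cv2.contourArea(c)
        if a<500 or a>8000:continue
        (u,v),(w,l),_=cv2.fitEllipse(c)
        if w/l<.7 or a/(np.pi*w*l/4)<.85:continue
        p=wpt(u,v,z);q=wpt(u+w/2,v,z);d=p[:2]-hub
        print("lid px",round(u),round(v),"xy",p[:2].round(1),"diam",round(2*np.linalg.norm(q-p),1),"hub ang",round(np.degrees(np.arctan2(d[1],d[0])),1),"r",round(np.linalg.norm(d),1));out.append(p)
    return out
E
python3 -c "
from h import *
lids('w1.png')
P=[(140,82),(207,206),(356,208),(428,88)]
[print(wpt(u,v,66)) for u,v in P]"
```

```text
lid px 282 185 xy [459.  199.4] diam 37.8 hub ang -151.1 r 107.9
lid px 368 127 xy [549.2 153.2] diam 39.9 hub ang -92.5 r 98.4
[486.49494244 373.31225037  66.        ]
[405.13262165 255.69112551  66.        ]
[473.97653207 122.8922453   66.        ]
[617.17747216 118.9243973   66.        ]
```

```bash
python3 -c "
from h import *
need((459,200.5,100,28.5),(459,200.5,36,28.5))"
```

```text
at [458.1 202.5 230.9] yaw 28.2 t 2.5 w 79.9 q7 -1.61 F [ 1.1 -1.3  0.9]
shift [ -0.2   2.2 130.9] then rz -0.005
shift [ 0. -0. 64.] then rz -0.0
```

Call:
{"name": "nudge_tcp", "arguments": {
  "rows": "0,2,30,0,0,0,80\n0,0,30,0,0,0,80\n0,0,20,0,0,0,80\n0,0,0,0,0,0,80\n0,0,0,0,0,0,80\n0,0,0,0,0,0,80"
}}

```text
clock: 3.1
eef_pos: [460.7, 199.2, 152.4]
tool_rot: [3.141, -0.002, 0.487]
force: [0.1, -0.1, -0.5]
width: 79.8
gripper_force: 0.0
```

```bash
python3 -c "
from h import *
l=lids('w2.png')
for p in l: need((p[0],p[1],90,28.5),(p[0],p[1],36,28.5))"
```

```text
lid px 273 207 xy [458.9 202.7] diam 37.8 hub ang -152.7 r 106.4
lid px 385 129 xy [549.6 157.9] diam 40.2 hub ang -92.4 r 93.7
at [460.7 199.5 152.5] yaw 27.9 t 3.1 w 79.9 q7 -1.63 F [ 0.8  0.5 -0.1]
shift [-0.1 -3.7 62.5] then rz -0.01
shift [ 0. -0. 54.] then rz -0.0
at [460.7 199.5 152.5] yaw 27.9 t 3.1 w 79.9 q7 -1.63 F [ 0.8  0.5 -0.1]
shift [59.  78.3 62.5] then rz -0.01
shift [ 0. -0. 54.] then rz -0.0
```

Call:
{"name": "nudge_tcp", "arguments": {
  "rows": "0,-3,25,0,0,0,80\n0,0,30,0,0,0,80\n0,0,30,0,0,0,80\n0,0,20,0,0,0,80\n0,0,11,0,0,0,80\n0,0,0,0,0,0,80\n0,0,0,0,0,0,40\n0,0,0,0,0,0,40\n0,0,0,0,0,0,40\n0,0,0,0,0,0,40"
}}

```text
clock: 4.15
eef_pos: [459.3, 202.6, 37.0]
tool_rot: [3.141, -0.003, 0.489]
force: [-0.7, -0.8, 5.7]
width: 50.5
gripper_force: 61.6
```

Call:
{"name": "nudge_tcp", "arguments": {
  "rows": "0,0,0,0,0,0,40\n0,0,-5,0,0,0,40\n0,0,-15,0,0,0,40\n0,0,-30,0,0,0,40\n0,0,-30,0,0,0,40\n0,0,-30,0,0,0,40\n0,0,0,0,0,0,40\n0,0,0,0,0,0,40\n0,0,0,0,0,0,40"
}}

```text
clock: 5.05
eef_pos: [457.5, 201.6, 144.6]
tool_rot: [3.142, 0.002, 0.489]
force: [-0.5, -0.4, -2.1]
width: 50.4
gripper_force: 62.8
```

```bash
python3 -c "
from h import *
need((552.8,-255,150,81.85))"
```

```text
at [457.5 201.6 144.6] yaw 28.0 t 5.0 w 50.4 q7 -1.64 F [-0.5 -0.4 -2.1]
shift [-130.3  447.9   -5.4] then rz -0.94
```

```bash
python3 -c "
from h import *
need((561.3,-195.6,150,81.85))"
```

```text
at [457.5 201.6 144.6] yaw 28.0 t 5.0 w 50.4 q7 -1.64 F [-0.5 -0.4 -2.1]
shift [-94.9 399.5  -5.4] then rz -0.94
```

Call:
{"name": "nudge_tcp", "arguments": {
  "rows": "-9,40,0,0,0,0,40\n-9,40,0,0,0,0,40\n-9,40,0,0,0,0,40\n-9,40,0,0,0,0,40\n-9,40,0,0,0,0,40\n-9,40,0,0,0,0,40\n-9,40,0,0,0,0,40\n-9,40,0,0,0,0,40\n-9,40,0,0,0,0,40\n-9,40,0,0,0,0,40"
}}

```text
clock: 6.05
eef_pos: [565.8, -194.7, 143.4]
tool_rot: [-3.139, 0.002, 0.489]
force: [-0.6, 1.1, -2.0]
width: 50.6
gripper_force: 62.9
```

Call:
{"name": "nudge_tcp", "arguments": {
  "rows": "0,0,-10,0,0,-0.14,40\n0,0,-10,0,0,-0.14,40\n0,0,-10,0,0,-0.14,40\n0,0,-10,0,0,-0.14,40\n0,0,-10,0,0,-0.14,40\n0,0,-10,0,0,-0.14,40\n0,0,-10,0,0,-0.1,40\n0,0,0,0,0,0,40\n0,0,0,0,0,0,40\n0,0,0,0,0,0,40\n0,0,0,0,0,0,40"
}}

```text
clock: 7.15
eef_pos: [566.2, -193.1, 214.4]
tool_rot: [-3.14, -0.0, 1.428]
force: [0.4, -1.0, -2.2]
width: 50.4
gripper_force: 63.0
```

```bash
python3 -c "
from h import *
need((561.3,-195.6,150,81.85));snap('wrist','w3.png');print(ctrl.read_state()['force'],ctrl.read_state()['qpos'])"
```

```text
at [ 566.2 -193.1  214.4] yaw 81.8 t 7.2 w 50.4 q7 -0.14 F [ 0.4 -1.  -2.2]
shift [-3.1 -4.5 64.4] then rz -0.001
[-0.40322191  0.52856129 -1.00198856] [ 0.55848539  0.6035893  -0.44307172  1.67643815  0.30776171  0.9324692
 -0.14398792]
```

View pics/w3.png

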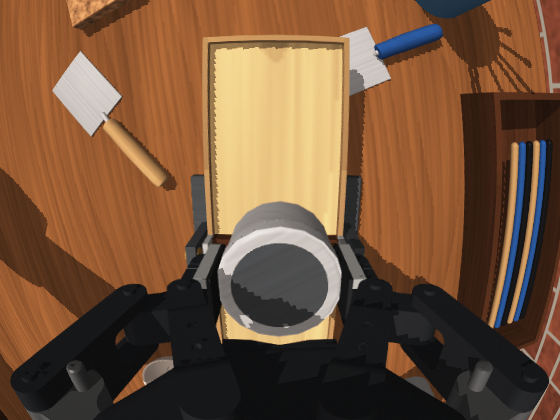

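The wrist view shows the held tin upright at (280,282). The far tray end has outer rim corners at (204,39) and (350,39), and the brown rib lies at about row 236.

```bash
python3 -c "
from h import *
for u,v in [(204,39),(350,39)]:print('rim',wpt(u,v,60))
for u,v in [(216,48),(342,48),(216,220),(342,220)]:print('floor',wpt(u,v,50))
for u,v in [(223,236),(345,236)]:print('rib',wpt(u,v,64))
"
```

```text
rim [517.84792393 -44.18030876  60.        ]
rim [650.1539177  -63.57883549  60.        ]
floor [526.14688377 -52.89429369  50.        ]
floor [643.50114552 -69.83441021  50.        ]
floor [ 497.74037772 -219.85933669   50.        ]
floor [ 623.69272706 -237.90178114   50.        ]
rib [ 504.88594076 -232.77348203   64.        ]
rib [ 623.17256387 -249.84167955   64.        ]
```

Call:
{"name": "nudge_tcp", "arguments": {
  "rows": "-3,-3,30,0,0,0,40\n0,0,40,0,0,0,40\n0,0,40,0,0,0,40\n0,0,20,0,0,0,40\n0,0,10,0,0,0,40\n0,0,7,0,0,0,40\n0,0,0,0,0,0,40\n0,0,0,0,0,0,40"
}}

```text
clock: 8.0
eef_pos: [564.2, -196.0, 69.4]
tool_rot: [3.14, 0.0, 1.429]
force: [-0.0, -0.5, -1.8]
width: 50.4
gripper_force: 63.1
```

Call:
{"name": "nudge_tcp", "arguments": {
  "rows": "0,0,0,0,0,0,60\n0,0,0,0,0,0,70\n0,0,0,0,0,0,75\n0,0,0,0,0,0,75\n0,0,-15,0,0,0,75\n0,0,-30,0,0,0,75\n0,0,-40,0,0,0,75\n0,0,-40,0,0,0,75\n0,0,-40,0,0,0,75\n0,0,0,0,0,0,75\n0,0,0,0,0,0,75"
}}

```text
clock: 9.1
eef_pos: [563.8, -196.0, 235.3]
tool_rot: [3.139, 0.001, 1.429]
force: [-0.1, -0.8, -1.1]
width: 74.7
gripper_force: 0.0
```

```bash
python3 -c "
from h import *
need((471.7,122.8,150,57.5));snap('wrist','w4.png');snap('top','t1.png')"
```

```text
at [ 563.8 -196.   235.3] yaw 81.9 t 9.1 w 74.7 q7 -0.13 F [-0.1 -0.8 -1.1]
shift [ 302.5 -136.3   85.3] then rz 0.425
```

View pics/w4.png

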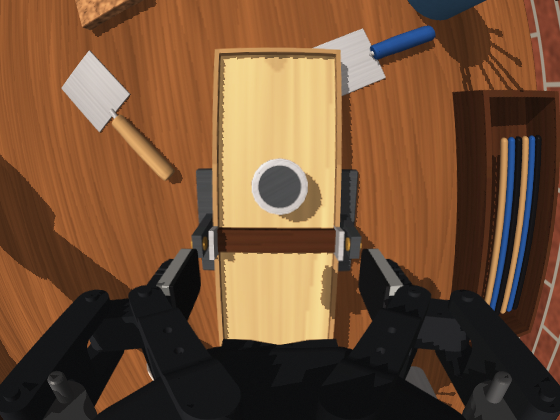

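The tin stands on the +y side at (279,186), and the rib lies across (281,240). The tray has tipped as expected. Next I'll turn the carousel.

```bash
sed -i 's/^def wpt(u,v,z):.*/ST=None\ndef wpt(u,v,z):/; s/c=ctrl.calibration("wrist");s=ctrl.read_state();H/c=ctrl.calibration("wrist");s=ST or ctrl.read_state();H/; s/^    im=snap("wrist",f);h=/    global ST;ST=ctrl.read_state();im=snap("wrist",f);h=/' h.py; python3 -c "
from h import *
for u,v in [(216,240),(344,240)]:print('rib',wpt(u,v,64))"
```

```text
rib [ 488.18930186 -245.58298845   64.        ]
rib [ 620.77526486 -264.49675024   64.        ]
```

Call:
{"name": "nudge_tcp", "arguments": {
  "rows": "38,-17,10,0,0,0,45\n38,-17,10,0,0,0,45\n38,-17,10,0,0,0,45\n38,-17,10,0,0,0,45\n38,-17,10,0,0,0,45\n38,-17,10,0,0,0,45\n38,-17,10,0,0,0,45\n36,-17,12,0,0,0,45\n0,0,0,0,0,0.14,45\n0,0,0,0,0,0.14,45\n0,0,0,0,0,0.145,45\n0,0,0,0,0,0,45"
}}

```text
clock: 10.4
eef_pos: [470.4, 122.3, 150.3]
tool_rot: [-3.14, 0.002, 1.004]
force: [0.2, -0.9, 0.7]
width: 45.2
gripper_force: 0.0
```

Call:
{"name": "nudge_tcp", "arguments": {
  "rows": "0,0,0,0,0,0,45\n0,0,0,0,0,0,45\n0,0,0,0,0,0,45"
}}

```text
clock: 10.7
eef_pos: [471.3, 122.2, 151.1]
tool_rot: [-3.141, 0.0, 1.005]
force: [0.8, 0.5, 0.3]
width: 45.3
gripper_force: 0.0
```

```bash
python3 -c "
from h import *
need((471.5,122,100,57.5),(471.5,122,46,57.5));l=lids('w5.png')
im=cv2.imread('pics/t1.png');cv2.imwrite('pics/t1c.png',cv2.resize(im[130:280,95:255],None,fx=4,fy=4,interpolation=cv2.INTER_CUBIC)[:600])"
```

```text
at [471.3 122.2 151.1] yaw 57.6 t 10.7 w 45.3 q7 -1.13 F [0.8 0.5 0.3]
shift [-0.   0.3 51.1] then rz 0.001
shift [ 0. -0. 54.] then rz -0.0
lid px 346 110 xy [549.5 157.4] diam 39.6 hub ang -92.4 r 94.2
```

View pics/w5.png

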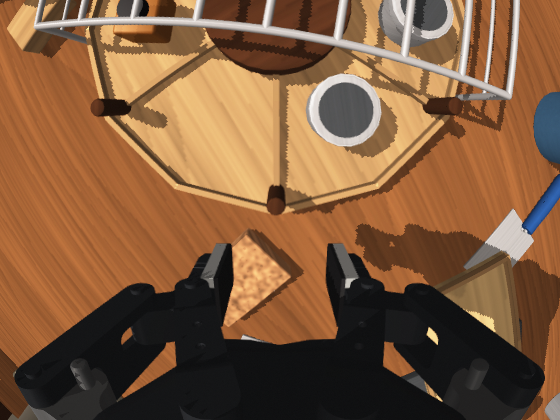

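The post top sits at about (276,195) and is centred between the fingers. One tin is at (345,110).

```bash
python3 -c "
from h import *
print(wpt(276,196,72))"
```

```text
[475.30094202 132.19082807  72.        ]
```

Call:
{"name": "nudge_tcp", "arguments": {
  "rows": "0,0,30,0,0,0,45\n0,0,35,0,0,0,45\n0,0,28,0,0,0,45\n0,0,12,0,0,0,45\n0,0,0,0,0,0,5\n0,0,0,0,0,0,5\n0,0,0,0,0,0,5\n0,0,0,0,0,0,5"
}}

```text
clock: 11.55
eef_pos: [471.9, 122.5, 47.2]
tool_rot: [3.141, -0.001, 1.004]
force: [-0.4, 0.0, -0.5]
width: 11.7
gripper_force: 58.8
```

Call:
{"name": "nudge_tcp", "arguments": {
  "rows": "0.6,-13.5,0,0,0,0.0873,5\n0.6,-13.5,0,0,0,0.0873,5\n0.6,-13.5,0,0,0,0.0873,5\n0.6,-13.5,0,0,0,0.0873,5\n0.6,-13.5,0,0,0,0.0873,5\n0.6,-13.5,0,0,0,0.0873,5\n0.6,-13.5,0,0,0,0.0873,5\n0.6,-13.5,0,0,0,0.0873,5\n0.6,-13.5,0,0,0,0.0873,5\n0.6,-13.5,0,0,0,0.0873,5\n0.6,-13.5,0,0,0,0.0873,5\n0.6,-13.5,0,0,0,0.0873,5"
}}

```text
clock: 12.75
eef_pos: [395.7, 259.8, 47.2]
tool_rot: [3.14, 0.007, -0.046]
force: [-8.7, 0.3, 7.3]
width: 12.0
gripper_force: 60.1
```

Call:
{"name": "nudge_tcp", "arguments": {
  "rows": "0,0,0,0,0,0,5\n0,0,0,0,0,0,45\n0,0,0,0,0,0,45\n0,0,0,0,0,0,45\n0,0,-25,0,0,0,45\n0,0,-40,0,0,0,45\n0,0,-40,0,0,0,45\n0,0,0,0,0,0,45\n0,0,0,0,0,0,80\n0,0,0,0,0,0,80\n0,0,0,0,0,0,80"
}}

```text
clock: 13.85
eef_pos: [399.4, 259.2, 150.2]
tool_rot: [3.14, 0.002, -0.044]
force: [-0.4, -1.1, -0.7]
width: 79.7
gripper_force: 0.0
```

```bash
python3 -c "
from h import *
l=lids('w6.png');need((459,202,150,28))"
```

```text
at [399.4 259.3 150.2] yaw -2.5 t 13.9 w 79.9 q7 -2.1 F [-0.4 -0.1  0.2]
shift [62.  54.6  0.2] then rz -0.533
```

Call:
{"name": "nudge_tcp", "arguments": {
  "rows": "31,27,0,0,0,0,80\n31,27,0,0,0,0,80\n0,0,0,0,0,-0.14,80\n0,0,0,0,0,-0.14,80\n0,0,0,0,0,-0.14,80\n0,0,0,0,0,-0.113,80\n0,0,0,0,0,0,80\n0,0,0,0,0,0,80\n0,0,0,0,0,0,80"
}}

```text
clock: 14.8
eef_pos: [459.4, 203.0, 151.0]
tool_rot: [3.141, 0.001, 0.487]
force: [-0.1, -0.5, -0.1]
width: 80.1
gripper_force: 0.0
```

```bash
python3 -c "
from h import *
l=lids('w7.png')
for p in l:need((p[0],p[1],36,28))"
```

```text
lid px 275 196 xy [466.4 209.2] diam 37.9 hub ang -154.1 r 96.8
lid px 405 139 xy [549.8 145.2] diam 40.5 hub ang -92.0 r 106.4
at [459.5 203.1 151.1] yaw 27.9 t 14.8 w 80.0 q7 -1.56 F [0.3 1.4 0.8]
shift [  9.   -2.2 115.1] then rz -0.001
at [459.5 203.1 151.1] yaw 27.9 t 14.8 w 80.0 q7 -1.56 F [0.3 1.4 0.8]
shift [ 52.7  93.5 115.1] then rz -0.001
```

Call:
{"name": "nudge_tcp", "arguments": {
  "rows": "9,-2,20,0,0,0,80\n0,0,35,0,0,0,80\n0,0,35,0,0,0,80\n0,0,18,0,0,0,80\n0,0,6,0,0,0,80\n0,0,0,0,0,0,80\n0,0,0,0,0,0,40\n0,0,0,0,0,0,40\n0,0,0,0,0,0,40\n0,0,0,0,0,0,40\n0,0,0,0,0,0,40"
}}

```text
clock: 15.95
eef_pos: [467.5, 209.6, 38.9]
tool_rot: [3.142, -0.003, 0.489]
force: [-1.2, 0.2, 6.0]
width: 50.5
gripper_force: 61.5
```

Call:
{"name": "nudge_tcp", "arguments": {
  "rows": "0,0,-5,0,0,0,40\n0,0,-15,0,0,0,40\n0,0,-30,0,0,0,40\n0,0,-30,0,0,0,40\n0,0,-30,0,0,0,40\n0,0,0,0,0,0,40\n0,0,0,0,0,0,40\n0,0,0,0,0,0,40"
}}

```text
clock: 16.75
eef_pos: [465.7, 208.7, 146.5]
tool_rot: [-3.142, 0.002, 0.489]
force: [0.1, -0.4, -2.5]
width: 50.1
gripper_force: 62.8
```

Call:
{"name": "nudge_tcp", "arguments": {
  "rows": "-14.7,41.5,0,0,0,0,40\n-14.7,41.5,0,0,0,0,40\n-14.7,41.5,0,0,0,0,40\n-14.7,41.5,0,0,0,0,40\n-14.7,41.5,0,0,0,0,40\n-14.7,41.5,0,0,0,0,40\n-14.7,41.5,0,0,0,0,40\n-14.7,41.5,0,0,0,0,40\n-14.7,41.5,0,0,0,0,40\n-14.7,41.5,0,0,0,0,40\n-14.7,41.5,0,0,0,0,40\n-14.7,41.5,0,0,0,0,40"
}}

```text
clock: 17.95
eef_pos: [543.8, -314.6, 145.3]
tool_rot: [-3.139, 0.002, 0.489]
force: [1.2, 0.1, -2.3]
width: 50.1
gripper_force: 63.0
```

Call:
{"name": "nudge_tcp", "arguments": {
  "rows": "0,0,-10,0,0,-0.14,40\n0,0,0,0,0,-0.14,40\n0,0,0,0,0,-0.14,40\n0,0,0,0,0,-0.14,40\n0,0,0,0,0,-0.14,40\n0,0,0,0,0,-0.14,40\n0,0,0,0,0,-0.1,40\n0,0,0,0,0,0,40\n0,0,0,0,0,0,40\n0,0,0,0,0,0,40"
}}

```text
clock: 18.95
eef_pos: [544.5, -313.2, 156.6]
tool_rot: [-3.14, -0.0, 1.427]
force: [0.5, 0.4, -2.2]
width: 50.3
gripper_force: 63.1
```

```bash
python3 -c "
from h import *
need((545.5,-314.4,68,81.85));snap('wrist','w8.png')"
```

```text
at [ 544.5 -313.2  156.6] yaw 81.8 t 18.9 w 50.3 q7 0.08 F [ 0.5  0.4 -2.2]
shift [-1.1  1.2 88.6] then rz -0.001
```

View pics/w8.png

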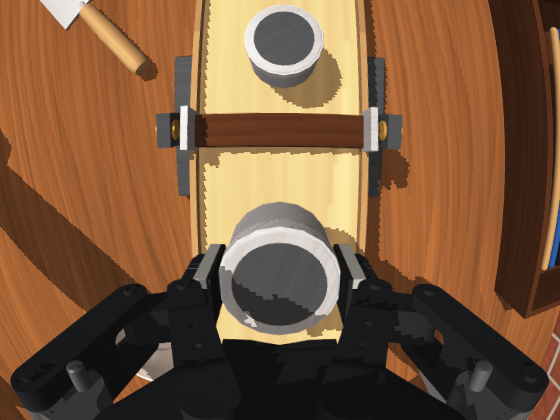

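The first tin still stands at (284,40), and the second is held centred over the -y side. I'll press it down to level height and release.

Call:
{"name": "nudge_tcp", "arguments": {
  "rows": "-1,1,30,0,0,0,40\n0,0,30,0,0,0,40\n0,0,15,0,0,0,40\n0,0,7,0,0,0,40\n0,0,6,0,0,0,40\n0,0,0,0,0,0,40\n0,0,0,0,0,0,40"
}}

```text
clock: 19.7
eef_pos: [546.3, -314.8, 70.3]
tool_rot: [3.14, 0.001, 1.429]
force: [-0.9, -0.7, -0.2]
width: 49.9
gripper_force: 63.5
```

Call:
{"name": "nudge_tcp", "arguments": {
  "rows": "0,0,0,0,0,0,60\n0,0,0,0,0,0,70\n0,0,0,0,0,0,75\n0,0,0,0,0,0,75\n0,0,-15,0,0,0,75\n0,0,-30,0,0,0,75\n0,0,-40,0,0,0,75\n0,0,-40,0,0,0,75\n0,0,-40,0,0,0,75\n0,0,0,0,0,0,75\n0,0,0,0,0,0,75\n0,0,0,0,0,0,75"
}}

```text
clock: 20.9
eef_pos: [544.9, -314.2, 233.8]
tool_rot: [-3.14, -0.0, 1.429]
force: [-0.2, 0.2, 0.0]
width: 75.2
gripper_force: 0.0
```

```bash
python3 -c "
from h import *
l=lids('w9.png',92);m=np.array([554,-255]);e=np.array([.1418,.99])
for p in l:print('tray y',((p[:2]-m)@e).round(1),'x',((p[:2]-m)@[.99,-.1418]).round(1))
need((471.5,122,150,57.5))"
```

```text
lid px 281 191 xy [ 546.2 -315.6] diam 37.5 hub ang -90.7 r 567.1
lid px 282 57 xy [ 564.  -197.1] diam 37.6 hub ang -88.7 r 448.7
tray y -61.1 x 0.9
tray y 58.7 x 1.7
at [ 544.8 -314.2  233.3] yaw 81.9 t 20.9 w 75.0 q7 0.11 F [0.9 0.3 0. ]
shift [ 421.5 -134.1   83.3] then rz 0.426
```

View pics/w9.png

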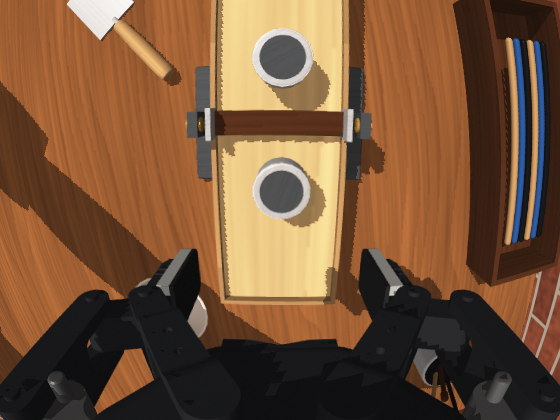

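Both tins stand at tray y of -61 and +59, with lids at (281,191) and (282,57), and the tray is near level. Now the next turn.

Call:
{"name": "nudge_tcp", "arguments": {
  "rows": "42,-13.4,8,0,0,0,45\n42,-13.4,8,0,0,0,45\n42,-13.4,8,0,0,0,45\n42,-13.4,8,0,0,0,45\n42,-13.4,8,0,0,0,45\n42,-13.4,8,0,0,0,45\n42,-13.4,8,0,0,0,45\n42,-13.4,8,0,0,0,45\n42,-13.4,8,0,0,0,45\n42,-13.4,8,0,0,0,45\n0,0,0,0,0,0.14,45\n0,0,0,0,0,0.14,45"
}}

```text
clock: 22.15
eef_pos: [470.8, 122.0, 153.0]
tool_rot: [-3.139, 0.001, 1.148]
force: [-0.2, 0.7, -0.5]
width: 45.1
gripper_force: 0.0
```

Call:
{"name": "nudge_tcp", "arguments": {
  "rows": "0,0,0,0,0,0.145,45\n0,0,0,0,0,0,45\n0,0,0,0,0,0,45\n0,0,0,0,0,0,45\n0,0,0,0,0,0,45"
}}

```text
clock: 22.65
eef_pos: [472.3, 120.0, 154.1]
tool_rot: [-3.141, 0.0, 1.005]
force: [0.1, -0.1, 0.1]
width: 45.2
gripper_force: 0.0
```

```bash
python3 -c "
from h import *
need((471,122,46,57.5));l=lids('w10.png')
im=cv2.imread('pics/w10.png');g=im[150:240,230:330];m=(g.max(2)<95).astype(np.uint8);cc=cv2.connectedComponentsWithStats(m)[2]
for c in cc[1:]:
    if c[4]>60: print('dark',c[0]+230,c[1]+150,c[2:])
"
```

```text
at [472.3 120.  154.1] yaw 57.6 t 22.6 w 45.2 q7 -1.06 F [ 0.1 -0.1  0.1]
shift [  1.   -2.1 108.1] then rz 0.002
lid px 351 123 xy [549.8 144.9] diam 39.9 hub ang -92.0 r 106.6
dark 230 182 [ 57  30 464]
dark 314 199 [ 16  13 118]
dark 250 227 [ 19  13 106]
```

Call:
{"name": "nudge_tcp", "arguments": {
  "rows": "1,-2,30,0,0,0,45\n0,0,35,0,0,0,45\n0,0,30,0,0,0,45\n0,0,12,0,0,0,45\n0,0,0,0,0,0,5\n0,0,0,0,0,0,5\n0,0,0,0,0,0,5\n0,0,0,0,0,0,5"
}}

```text
clock: 23.5
eef_pos: [471.9, 122.3, 48.4]
tool_rot: [3.14, -0.002, 1.004]
force: [0.0, -0.1, -0.7]
width: 12.0
gripper_force: 58.9
```

Call:
{"name": "nudge_tcp", "arguments": {
  "rows": "0.6,-13.5,0,0,0,0.0873,5\n0.6,-13.5,0,0,0,0.0873,5\n0.6,-13.5,0,0,0,0.0873,5\n0.6,-13.5,0,0,0,0.0873,5\n0.6,-13.5,0,0,0,0.0873,5\n0.6,-13.5,0,0,0,0.0873,5\n0.6,-13.5,0,0,0,0.0873,5\n0.6,-13.5,0,0,0,0.0873,5\n0.6,-13.5,0,0,0,0.0873,5\n0.6,-13.5,0,0,0,0.0873,5\n0.6,-13.5,0,0,0,0.0873,5\n0.6,-13.5,0,0,0,0.0873,5"
}}

```text
clock: 24.7
eef_pos: [395.6, 259.7, 48.3]
tool_rot: [3.141, 0.007, -0.045]
force: [-7.7, -1.6, 8.2]
width: 11.7
gripper_force: 60.2
```

Call:
{"name": "nudge_tcp", "arguments": {
  "rows": "0,0,0,0,0,0,5\n0,0,0,0,0,0,45\n0,0,0,0,0,0,45\n0,0,0,0,0,0,45\n0,0,-25,0,0,0,45\n0,0,-40,0,0,0,45\n0,0,-40,0,0,0,80\n31,27,0,0,0,0,80\n31,27,0,0,0,0,80\n0,0,0,0,0,-0.14,80\n0,0,0,0,0,-0.14,80\n0,0,0,0,0,-0.14,80"
}}

```text
clock: 25.9
eef_pos: [460.0, 202.1, 152.5]
tool_rot: [3.141, -0.001, 0.38]
force: [-0.2, -0.5, 0.2]
width: 80.2
gripper_force: 0.0
```

Call:
{"name": "nudge_tcp", "arguments": {
  "rows": "0,0,0,0,0,-0.113,80\n0,0,0,0,0,0,80\n0,0,0,0,0,0,80\n0,0,0,0,0,0,80"
}}

```text
clock: 26.3
eef_pos: [459.5, 202.7, 152.4]
tool_rot: [3.141, -0.0, 0.487]
force: [-0.2, -0.8, -0.4]
width: 80.2
gripper_force: 0.0
```

```bash
python3 -c "
from h import *
l=lids('w11.png')
for p in l:need((p[0],p[1],36,28))"
```

```text
lid px 274 211 xy [455. 204.] diam 37.5 hub ang -154.3 r 109.3
lid px 403 129 xy [555.5 149.7] diam 40.5 hub ang -88.9 r 101.8
at [459.4 202.8 152.3] yaw 28.0 t 26.4 w 80.0 q7 -1.49 F [-0.5  0.2 -1.1]
shift [ -3.3  -3.1 116.3] then rz -0.001
at [459.4 202.8 152.3] yaw 28.0 t 26.4 w 80.0 q7 -1.49 F [-0.5  0.2 -1.1]
shift [ 60.   92.  116.3] then rz -0.001
```

Call:
{"name": "nudge_tcp", "arguments": {
  "rows": "-3.5,-3,20,0,0,0,80\n0,0,35,0,0,0,80\n0,0,35,0,0,0,80\n0,0,18,0,0,0,80\n0,0,8,0,0,0,80\n0,0,0,0,0,0,80\n0,0,0,0,0,0,40\n0,0,0,0,0,0,40\n0,0,0,0,0,0,40\n0,0,0,0,0,0,40\n0,0,0,0,0,0,40"
}}

```text
clock: 27.45
eef_pos: [455.7, 204.3, 37.8]
tool_rot: [3.142, -0.003, 0.489]
force: [-0.3, -0.9, 4.5]
width: 50.3
gripper_force: 61.6
```

Call:
{"name": "nudge_tcp", "arguments": {
  "rows": "0,0,-5,0,0,0,40\n0,0,-15,0,0,0,40\n0,0,-30,0,0,0,40\n0,0,-30,0,0,0,40\n0,0,-30,0,0,0,40\n0,0,0,0,0,0,40\n0,0,0,0,0,0,40\n0,0,0,0,0,0,40"
}}

```text
clock: 28.25
eef_pos: [453.9, 203.6, 145.6]
tool_rot: [-3.142, 0.002, 0.49]
force: [-0.1, 0.0, -2.0]
width: 50.4
gripper_force: 62.8
```

Call:
{"name": "nudge_tcp", "arguments": {
  "rows": "-6.5,43.5,0,0,0,0,40\n-6.5,43.5,0,0,0,0,40\n-6.5,43.5,0,0,0,0,40\n-6.5,43.5,0,0,0,0,40\n-6.5,43.5,0,0,0,0,40\n-6.5,43.5,0,0,0,0,40\n-6.5,43.5,0,0,0,0,40\n-6.5,43.5,0,0,0,0,40\n0,0,0,0,0,0,40\n0,0,0,0,0,0,40"
}}

```text
clock: 29.25
eef_pos: [571.3, -129.0, 144.4]
tool_rot: [-3.14, 0.003, 0.486]
force: [0.3, 1.2, -1.5]
width: 50.4
gripper_force: 63.1
```

Call:
{"name": "nudge_tcp", "arguments": {
  "rows": "0,0,-10,0,0,-0.14,40\n0,0,0,0,0,-0.14,40\n0,0,0,0,0,-0.14,40\n0,0,0,0,0,-0.14,40\n0,0,0,0,0,-0.14,40\n0,0,0,0,0,-0.14,40\n0,0,0,0,0,-0.1,40\n0,0,0,0,0,0,40\n0,0,0,0,0,0,40\n0,0,0,0,0,0,40"
}}

```text
clock: 30.25
eef_pos: [572.3, -126.8, 156.0]
tool_rot: [-3.141, -0.0, 1.429]
force: [0.3, 1.0, -1.9]
width: 50.2
gripper_force: 63.1
```

```bash
python3 -c "
from h import *
need((572.2,-128.3,68,81.85))"
```

```text
at [ 572.3 -126.8  156. ] yaw 81.9 t 30.2 w 50.2 q7 -0.17 F [ 0.3  1.  -1.9]
shift [-1.5  0.1 88. ] then rz 0.0
```

Call:
{"name": "nudge_tcp", "arguments": {
  "rows": "-1.5,0,30,0,0,0,40\n0,0,30,0,0,0,40\n0,0,15,0,0,0,40\n0,0,8,0,0,0,40\n0,0,7,0,0,0,40\n0,0,0,0,0,0,40\n0,0,0,0,0,0,40"
}}

```text
clock: 30.95
eef_pos: [573.0, -129.1, 67.0]
tool_rot: [3.14, 0.0, 1.429]
force: [-0.1, 0.4, -2.1]
width: 50.2
gripper_force: 63.4
```

Call:
{"name": "nudge_tcp", "arguments": {
  "rows": "0,0,0,0,0,0,54\n0,0,0,0,0,0,60\n0,0,0,0,0,0,75\n0,0,0,0,0,0,75\n0,0,-15,0,0,0,75\n0,0,-30,0,0,0,75\n0,0,-40,0,0,0,75\n0,0,-40,0,0,0,75\n0,0,-40,0,0,0,75\n0,0,0,0,0,0,75\n0,0,0,0,0,0,75"
}}

```text
clock: 32.05
eef_pos: [572.9, -129.3, 233.3]
tool_rot: [3.138, 0.0, 1.429]
force: [-0.3, -0.2, -0.1]
width: 75.6
gripper_force: 0.0
```

```bash
python3 -c "
from h import *
need((471,122,150,57.5));snap('wrist','w12.png')"
```

```text
at [ 572.9 -129.3  233.3] yaw 81.9 t 32.0 w 75.6 q7 -0.13 F [-0.3 -0.2 -0.1]
shift [ 234.4 -136.3   83.3] then rz 0.426
```

View pics/w12.png

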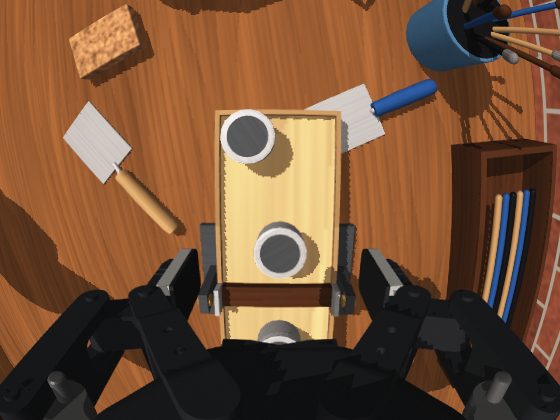

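The third tin ended up at (247,136), near the -x/+y corner of the tray, so it slid or was knocked. It is still upright inside the rim. I'll bring the fourth tin and then balance the tray.

Call:
{"name": "nudge_tcp", "arguments": {
  "rows": "39,-22.7,13,0,0,0,45\n39,-22.7,13,0,0,0,45\n39,-22.7,13,0,0,0,45\n39,-22.7,13,0,0,0,45\n39,-22.7,13,0,0,0,45\n39,-22.7,13,0,0,0,45\n0,0,0,0,0,0.14,45\n0,0,0,0,0,0.14,45\n0,0,0,0,0,0.145,45\n0,0,0,0,0,0,45\n0,0,0,0,0,0,45\n0,0,0,0,0,0,45"
}}

```text
clock: 33.3
eef_pos: [470.1, 121.5, 152.9]
tool_rot: [-3.141, 0.001, 1.007]
force: [-0.1, -0.4, 0.3]
width: 44.7
gripper_force: 0.0
```

```bash
python3 -c "
from h import *
need((471,122,47,57.5));l=lids('w13.png')
im=cv2.imread('pics/w13.png');g=im[150:240,230:330];m=(g.max(2)<95).astype(np.uint8);cc=cv2.connectedComponentsWithStats(m)[2]
for c in cc[1:]:
    if c[4]>60: print('dark',c[0]+230,c[1]+150,c[2:])
"
```

```text
at [470.1 121.5 152.9] yaw 57.7 t 33.3 w 44.7 q7 -0.99 F [-0.1 -0.4  0.3]
shift [  0.9   0.5 105.9] then rz 0.003
lid px 359 113 xy [555.6 149.5] diam 39.9 hub ang -88.8 r 102.0
dark 230 183 [ 84  29 541]
dark 316 201 [14 10 78]
dark 254 228 [17 12 97]
```

Call:
{"name": "nudge_tcp", "arguments": {
  "rows": "1,0.5,30,0,0,0,45\n0,0,35,0,0,0,45\n0,0,30,0,0,0,45\n0,0,11,0,0,0,45\n0,0,0,0,0,0,5\n0,0,0,0,0,0,5\n0,0,0,0,0,0,5\n0,0,0,0,0,0,5"
}}

```text
clock: 34.15
eef_pos: [472.1, 122.4, 48.4]
tool_rot: [3.14, -0.002, 1.005]
force: [-0.0, -0.1, -0.1]
width: 11.8
gripper_force: 58.9
```

Call:
{"name": "nudge_tcp", "arguments": {
  "rows": "0.6,-13.9,0,0,0,0.09,5\n0.6,-13.9,0,0,0,0.09,5\n0.6,-13.9,0,0,0,0.09,5\n0.6,-13.9,0,0,0,0.09,5\n0.6,-13.9,0,0,0,0.09,5\n0.6,-13.9,0,0,0,0.09,5\n0.6,-13.9,0,0,0,0.09,5\n0.6,-13.9,0,0,0,0.09,5\n0.6,-13.9,0,0,0,0.09,5\n0.6,-13.9,0,0,0,0.09,5\n0.6,-13.9,0,0,0,0.09,5\n0.6,-13.9,0,0,0,0.09,5"
}}

```text
clock: 35.35
eef_pos: [395.9, 264.8, 48.3]
tool_rot: [3.141, 0.007, -0.077]
force: [-7.2, -0.4, 7.4]
width: 11.6
gripper_force: 60.2
```

Call:
{"name": "nudge_tcp", "arguments": {
  "rows": "0,0,0,0,0,0,5\n0,0,0,0,0,0,45\n0,0,0,0,0,0,45\n0,0,0,0,0,0,45\n0,0,-25,0,0,0,45\n0,0,-40,0,0,0,45\n0,0,-40,0,0,0,80\n31,27,0,0,0,0,80\n31,27,0,0,0,0,80\n0,0,0,0,0,-0.14,80\n0,0,0,0,0,-0.14,80\n0,0,0,0,0,-0.14,80"
}}

```text
clock: 36.55
eef_pos: [458.3, 205.0, 152.5]
tool_rot: [3.141, -0.001, 0.349]
force: [0.0, 0.1, 0.2]
width: 80.1
gripper_force: 0.0
```

Call:
{"name": "nudge_tcp", "arguments": {
  "rows": "0,0,0,0,0,-0.13,80\n0,0,0,0,0,0,80\n0,0,0,0,0,0,80\n0,0,0,0,0,0,80"
}}

```text
clock: 36.95
eef_pos: [457.8, 205.6, 152.4]
tool_rot: [3.141, -0.0, 0.472]
force: [0.7, -0.2, -0.7]
width: 80.0
gripper_force: 0.0
```

```bash
python3 -c "
from h import *
l=lids('w14.png')
for p in l:need((p[0],p[1],37,28))"
```

```text
lid px 281 205 xy [460.  204.4] diam 37.9 hub ang -153.3 r 104.7
at [457.7 205.7 152.3] yaw 27.1 t 37.0 w 80.0 q7 -1.42 F [ 0.1 -0.  -0.4]
shift [  1.4   2.1 115.3] then rz -0.016
```

Call:
{"name": "nudge_tcp", "arguments": {
  "rows": "1.4,2,20,0,0,0,80\n0,0,35,0,0,0,80\n0,0,35,0,0,0,80\n0,0,18,0,0,0,80\n0,0,7,0,0,0,80\n0,0,0,0,0,0,80\n0,0,0,0,0,0,40\n0,0,0,0,0,0,40\n0,0,0,0,0,0,40\n0,0,0,0,0,0,40\n0,0,0,0,0,0,40"
}}

```text
clock: 38.1
eef_pos: [460.7, 205.1, 38.9]
tool_rot: [3.142, -0.003, 0.474]
force: [-0.7, -0.1, 6.1]
width: 50.0
gripper_force: 61.6
```

Call:
{"name": "nudge_tcp", "arguments": {
  "rows": "0,0,-5,0,0,0,40\n0,0,-15,0,0,0,40\n0,0,-30,0,0,0,40\n0,0,-30,0,0,0,40\n0,0,-30,0,0,0,40\n0,0,0,0,0,0,40\n0,0,0,0,0,0,40\n0,0,0,0,0,0,40\n-14,40,0,0,0,0,40"
}}

```text
clock: 39.0
eef_pos: [464.4, 168.6, 146.0]
tool_rot: [-3.138, -0.0, 0.485]
force: [0.8, 0.3, -2.1]
width: 50.1
gripper_force: 62.9
```

Call:
{"name": "nudge_tcp", "arguments": {
  "rows": "-16.5,44.5,0,0,0,0,40\n-16.5,44.5,0,0,0,0,40\n-16.5,44.5,0,0,0,0,40\n-16.5,44.5,0,0,0,0,40\n-16.5,44.5,0,0,0,0,40\n-16.5,44.5,0,0,0,0,40\n-16.5,44.5,0,0,0,0,40\n-16.5,44.5,0,0,0,0,40\n-16.5,44.5,0,0,0,0,40\n-16.5,44.5,0,0,0,0,40\n-16.5,44.5,0,0,0,0,40\n-16.5,44.5,0,0,0,0,40"
}}

```text
clock: 40.2
eef_pos: [532.5, -404.0, 145.2]
tool_rot: [-3.138, 0.001, 0.474]
force: [0.0, 0.6, -1.3]
width: 50.2
gripper_force: 62.9
```

Call:
{"name": "nudge_tcp", "arguments": {
  "rows": "0,0,-20,0,0,-0.14,40\n0,0,-20,0,0,-0.14,40\n0,0,-20,0,0,-0.14,40\n0,0,-20,0,0,-0.14,40\n0,0,-20,0,0,-0.14,40\n0,0,0,0,0,-0.14,40\n0,0,0,0,0,-0.115,40\n0,0,0,0,0,0,40\n0,0,0,0,0,0,40\n0,0,0,0,0,0,40"
}}

```text
clock: 41.2
eef_pos: [533.2, -402.6, 246.3]
tool_rot: [-3.14, -0.001, 1.428]
force: [0.3, 0.7, -1.5]
width: 50.2
gripper_force: 63.1
```

```bash
python3 -c "
from h import *
need((532.7,-403.5,68,81.85));l=lids('w15.png',92);m=np.array([554,-255]);e=np.array([.1418,.99])
for p in l:print('tray y',((p[:2]-m)@e).round(1),'x',((p[:2]-m)@[.99,-.1418]).round(1))
"
```

```text
at [ 533.2 -402.6  246.3] yaw 81.8 t 41.2 w 50.2 q7 0.37 F [ 0.3  0.7 -1.5]
shift [ -1.   -0.4 178.3] then rz -0.001
lid px 280 88 xy [ 546.7 -311.9] diam 38.3 hub ang -90.7 r 563.4
tray y -57.4 x 0.9
```

View pics/w15.png

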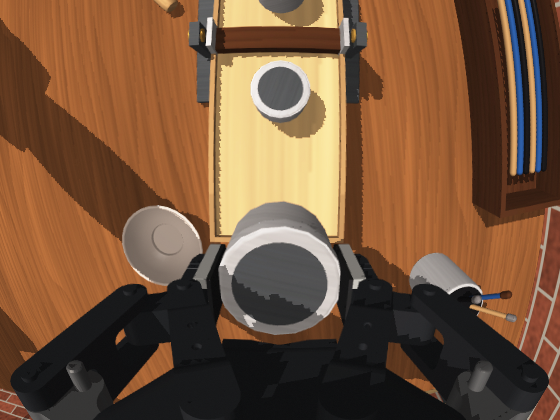

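The tray holds a tin at (280,88), and the fourth tin is held centred over the -y end. I'll work out tin 3's position from the w12 picture.

```bash
python3 -c "
import h;from h import *
h.ST=dict(eef_pos=[572.9,-129.3,233.3],tool_rot=[3.138,0,1.429])
m=np.array([554,-255])
for u,v,z in [(247,136,66),(217,111,38),(340,111,38),(280,253,84)]:
  p=h.wpt(u,v,z);print(p,'y',((p[:2]-m)@[.1418,.99]).round(1),'x',((p[:2]-m)@[.99,-.1418]).round(1))"
```

```text
[549.72980807 -78.44107955  66.        ] y 174.2 x -29.3
[519.8251776  -48.78347727  38.        ] y 199.3 x -63.1
[646.19599634 -66.90637159  38.        ] y 199.3 x 64.6
[ 564.89960906 -193.95413283   84.        ] y 62.0 x 2.1
```

Call:
{"name": "nudge_tcp", "arguments": {
  "rows": "-16,0,20,0,0,0,40\n0,0,40,0,0,0,40\n0,0,40,0,0,0,40\n0,0,30,0,0,0,40\n0,0,15,0,0,0,40\n0,0,12,0,0,0,40\n0,0,12,0,0,0,40\n0,0,9,0,0,0,40\n0,0,0,0,0,0,40\n0,0,0,0,0,0,40"
}}

```text
clock: 42.25
eef_pos: [531.7, -418.9, 70.1]
tool_rot: [3.141, 0.001, 1.43]
force: [-0.8, 1.0, 0.5]
width: 50.3
gripper_force: 63.5
```

Call:
{"name": "nudge_tcp", "arguments": {
  "rows": "0,0,0,0,0,0,54\n0,0,0,0,0,0,60\n0,0,0,0,0,0,75\n0,0,0,0,0,0,75\n0,0,-15,0,0,0,75\n0,0,-30,0,0,0,75\n0,0,-40,0,0,0,75\n0,0,-40,0,0,0,75\n0,0,-40,0,0,0,75\n36,0,-10,0,0,0,75\n36,0,-10,0,0,0,75\n36,0,-10,0,0,0,75"
}}

```text
clock: 43.45
eef_pos: [546.6, -310.6, 266.4]
tool_rot: [3.14, 0.0, 1.429]
force: [0.7, 0.3, 0.1]
width: 75.0
gripper_force: 0.0
```

Call:
{"name": "nudge_tcp", "arguments": {
  "rows": "36,0,-10,0,0,0,75\n10,0,-20,0,0,0,75\n10,0,-20,0,0,0,75\n0,0,0,0,0,0,75\n0,0,0,0,0,0,75\n0,0,0,0,0,0,75"
}}

```text
clock: 44.05
eef_pos: [553.5, -257.0, 313.6]
tool_rot: [-3.14, 0.0, 1.428]
force: [-0.1, 0.2, -0.2]
width: 75.0
gripper_force: 0.0
```

```bash
python3 -c "
from h import *
l=lids('w16.png',92);m=np.array([554,-255]);e=np.array([.1418,.99])
for p in l:print('tray y',((p[:2]-m)@e).round(1),'x',((p[:2]-m)@[.99,-.1418]).round(1))
need((560,-255,330,81.85))"
```

```text
lid px 280 302 xy [ 530.4 -425.4] diam 34.6 hub ang -92.0 r 677.3
lid px 280 223 xy [ 546.1 -315.7] diam 37.7 hub ang -90.8 r 567.2
lid px 281 119 xy [ 564.  -195.8] diam 37.6 hub ang -88.6 r 447.4
lid px 254 23 xy [550.  -81.8] diam 33.5 hub ang -90.6 r 333.3
tray y -172.1 x 0.8
tray y -61.2 x 0.8
tray y 60.1 x 1.5
tray y 170.9 x -28.5
at [ 553.4 -257.   313.4] yaw 81.8 t 44.1 w 75.0 q7 0.16 F [ 0.8  1.  -0.2]
shift [  2.9   6.2 -16.6] then rz -0.0
```

View pics/w16.png

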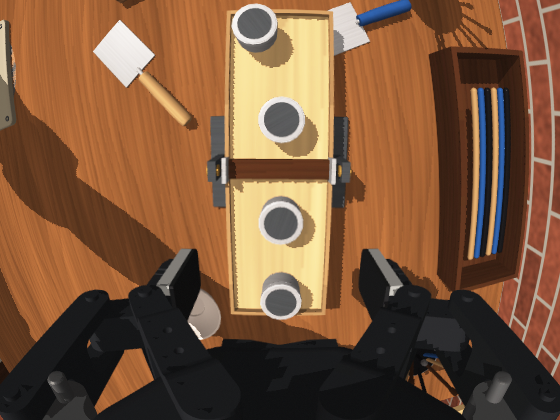

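All four tins stand on the tray with lids at (254,23), (281,119), (280,223) and (280,302), at tray y of +171, +60, -61 and -172. Next I'll measure the tilt from the long rim edges, which must come out parallel.

```bash
cat > tilt.py <<'E'
import h,sys;from h import *
from scipy.optimize import brentq
def tilt(f):
    h.ST=ctrl.read_state();im=snap("wrist",f);g=cv2.GaussianBlur(im[...,1],(3,3),0).astype(float)
    c=ctrl.calibration("wrist");H=np.array(c["hand_eye"]);R=Ro.from_euler("xyz",h.ST["tool_rot"]).as_matrix();o=np.array(h.ST["eef_pos"])+R@H[:3,3];C=R@H[:3,:3]
    ex=np.array([.99,-.1418,0]);ey=np.array([.1418,.99,0]);m=np.array([554,-255,75.])
    def pix(x,y,z):
        q=C.T@(m+ex*x+ey*y+[0,0,z]-o);a=np.arctan2(np.hypot(q[0],q[1]),q[2]);return np.array([c["cx"],c["cy"]])+c["fx"]*a*q[:2]/np.hypot(q[0],q[1])
    E=[]
    for s in(-1,1):
        L=[]
        for y in list(range(-185,-75,3))+list(range(75,186,3)):
            u,v=pix(66.5*s,y,-15);v=round(v)
            if not 2<v<417:continue
            u0=int(round(u));w=np.arange(u0-7,u0+8);d=np.gradient(g[v,w[0]-1:w[-1]+2])[1:-1]*-s
            k=int(d.argmax())
            if d[k]<8 or k in(0,14):continue
            k2=.5*(d[k-1]-d[k+1])/(d[k-1]-2*d[k]+d[k+1]);L.append((w[k]+k2,v))
        E.append(L)
    def fit(t):
        n=-np.sin(t)*ey+np.cos(t)*np.array([0,0,1]);r=[]
        for L in E:
            P=[]
            for u,v in L:
                a=np.array([(u-c["cx"])/c["fx"],(v-c["cy"])/c["fy"]]);q=np.hypot(*a);d=C@np.r_[a/q*np.sin(q),np.cos(q)]
                p=o+d*((m-15*n-o)@n)/(d@n)-m;P.append((p@ex,p@ey))
            P=np.array(P)
            for _ in range(3):
                k=np.polyfit(P[:,1],P[:,0],1);e=P[:,0]-np.polyval(k,P[:,1]);P=P[abs(e)<max(1.2,2*np.median(abs(e)))]
            r.append((k,len(P),e.std()))
        return r
    t=brentq(lambda t:fit(t)[1][0][0]-fit(t)[0][0][0],-.4,.4);r=fit(t);print("tilt",round(t,4),"width",round(r[1][0][1]-r[0][0][1],1),"mid x",round((r[1][0][1]+r[0][0][1])/2,1),"n",r[0][1],r[1][1],"rms",round(r[0][2],2),round(r[1][2],2))
if __name__=="__main__":tilt(sys.argv[1])
E
python3 tilt.py w17.png
```

```text
tilt 0.0509 width 128.8 mid x 0.9 n 41 49 rms 0.63 0.08
```

Call:
{"name": "nudge_tcp", "arguments": {
  "rows": "-20,0,-20,0,0,0,75\n-20,0,-20,0,0,0,75\n0,0,0,0,0,0,75\n0,0,0,0,0,0,75\n0,0,0,0,0,0,75"
}}

```text
clock: 44.65
eef_pos: [548.4, -294.4, 352.8]
tool_rot: [-3.139, -0.002, 1.431]
force: [-0.5, 0.7, -0.5]
width: 74.9
gripper_force: 0.0
```

```bash
python3 tilt.py w18.png
```

```text
tilt 0.0534 width 128.0 mid x 1.6 n 40 37 rms 1.01 0.09
```

```bash
python3 -c "
import cv2
im=cv2.imread('pics/w17.png')
for v in (50,80,230,290): print(v,'L',[tuple(int(a) for a in im[v,u]) for u in range(222,242)]);print('R',[int(im[v,u,1]) for u in range(320,342)])"
```

```text
50 L [(53, 98, 166), (54, 101, 170), (56, 105, 175), (74, 129, 192), (103, 163, 216), (102, 163, 216), (103, 163, 217), (78, 124, 170), (52, 82, 112), (87, 133, 169), (84, 132, 165), (83, 128, 162), (108, 167, 207), (154, 226, 248), (155, 227, 248), (157, 227, 249), (158, 227, 249), (159, 228, 249), (159, 229, 250), (160, 230, 250)]
R [221, 216, 210, 207, 203, 206, 214, 223, 193, 134, 156, 158, 157, 152, 132, 126, 126, 126, 128, 129, 128, 127]
80 L [(57, 106, 176), (58, 108, 179), (57, 106, 178), (100, 158, 211), (100, 159, 211), (101, 159, 212), (93, 147, 199), (61, 96, 133), (67, 104, 135), (87, 133, 169), (84, 129, 165), (82, 126, 161), (137, 205, 238), (155, 226, 248), (155, 226, 248), (155, 226, 248), (156, 226, 249), (155, 227, 249), (157, 228, 249), (159, 229, 250)]
R [221, 217, 214, 216, 220, 223, 225, 225, 216, 140, 141, 155, 156, 141, 88, 59, 57, 57, 57, 55, 56, 59]
230 L [(57, 106, 176), (57, 106, 176), (59, 109, 180), (60, 111, 183), (78, 135, 201), (104, 165, 221), (110, 172, 226), (110, 172, 226), (80, 126, 172), (63, 96, 127), (79, 122, 156), (81, 127, 161), (81, 126, 159), (103, 159, 199), (149, 221, 246), (150, 220, 246), (147, 219, 245), (147, 217, 244), (143, 214, 243), (148, 217, 245)]
R [229, 225, 221, 218, 218, 168, 141, 164, 171, 171, 123, 62, 53, 59, 57, 58, 56, 55, 55, 56, 56, 56]
290 L [(32, 59, 98), (30, 56, 92), (32, 57, 98), (34, 62, 104), (34, 60, 102), (32, 57, 97), (31, 56, 96), (74, 122, 173), (98, 156, 208), (102, 161, 212), (103, 161, 212), (50, 80, 111), (65, 101, 131), (79, 122, 155), (79, 124, 158), (98, 150, 189), (152, 222, 247), (149, 221, 246), (148, 219, 246), (147, 217, 245)]
R [214, 213, 161, 141, 158, 160, 156, 77, 55, 55, 60, 59, 55, 53, 54, 55, 58, 56, 55, 55, 53, 88]
```

```bash
python3 - <<'E'
s=open('tilt.py').read()
s=s.replace("            k=int(d.argmax())\n","            ks=[i for i in range(1,14) if d[i]>=8 and d[i]>=d[i-1] and d[i]>d[i+1]]\n            if not ks:continue\n            k=ks[0] if s<0 else ks[-1]\n")
# allow an old picture for re-analysis
s=s.replace('def tilt(f):\n    h.ST=ctrl.read_state();im=snap("wrist",f)','def tilt(f,st=None):\n    h.ST=st or ctrl.read_state();im=snap("wrist",f) if st is None else cv2.imread("pics/"+f)')
open('tilt.py','w').write(s)
E
python3 -c "
from tilt import *
tilt('w17.png',dict(eef_pos=[553.5,-257,313.5],tool_rot=[-3.14,0,1.428]));tilt('w18.png',dict(eef_pos=[548.4,-294.4,352.8],tool_rot=[-3.139,-.002,1.431]));tilt('w19.png')"
```

```text
tilt -0.0685 width 134.3 mid x -1.6 n 74 69 rms 0.12 0.09
tilt -0.0685 width 134.3 mid x -1.8 n 74 67 rms 0.12 0.09
tilt -0.0687 width 134.3 mid x -1.7 n 74 66 rms 0.11 0.09
```

```bash
python3 -c "
from tilt import *
tilt('w3.png',dict(eef_pos=[566.2,-193.1,214.4],tool_rot=[-3.14,0,1.428]))
tilt('w12.png',dict(eef_pos=[572.9,-129.3,233.3],tool_rot=[3.138,0,1.429]))
tilt('w9.png',dict(eef_pos=[544.9,-314.0,233.4],tool_rot=[-3.14,0,1.429]))"
```

```text
tilt -0.0279 width 135.9 mid x 0.2 n 46 35 rms 0.34 0.69
tilt -0.1477 width 134.1 mid x -1.7 n 37 36 rms 0.09 0.1
tilt 0.0217 width 134.0 mid x -1.7 n 54 54 rms 0.09 0.08
```

Tilt is -0.069, and the method read -0.148 at the known -0.15 stop. Moving the inner -y tin about 17 mm outwards should level the tray. I'll grip it and slide it along the floor without lifting.

```bash
python3 -c "
from h import *
need((546,-315.5,72,81.85))"
```

```text
at [ 548.6 -294.4  353.1] yaw 82.0 t 44.8 w 74.8 q7 0.23 F [ 0.4 -0.4  0. ]
shift [-21.2   0.4 281.1] then rz 0.003
```

Call:
{"name": "nudge_tcp", "arguments": {
  "rows": "-21,0,40,0,0,0,70\n0,0,45,0,0,0,70\n0,0,45,0,0,0,70\n0,0,45,0,0,0,70\n0,0,40,0,0,0,70\n0,0,30,0,0,0,70\n0,0,20,0,0,0,70\n0,0,13,0,0,0,70\n0,0,0,0,0,0,70\n0,0,0,0,0,0,70"
}}

```text
clock: 45.75
eef_pos: [546.4, -316.5, 76.9]
tool_rot: [3.141, 0.0, 1.43]
force: [-0.7, 1.4, 0.9]
width: 70.0
gripper_force: 0.0
```

Call:
{"name": "nudge_tcp", "arguments": {
  "rows": "0,0,0,0,0,0,40\n0,0,0,0,0,0,40\n0,0,0,0,0,0,40\n0,0,0,0,0,0,40\n0,0,0,0,0,0,40\n-3,0,0.5,0,0,0,40\n-3,0,0.5,0,0,0,40\n-3,0,0.5,0,0,0,40\n-3,0,0.5,0,0,0,40\n-3,0,0.5,0,0,0,40\n-2,0,0.5,0,0,0,40\n0,0,0,0,0,0,40"
}}

```text
clock: 46.95
eef_pos: [542.9, -334.4, 73.1]
tool_rot: [-3.141, 0.001, 1.429]
force: [0.4, 0.9, 1.4]
width: 49.5
gripper_force: 63.0
```

Call:
{"name": "nudge_tcp", "arguments": {
  "rows": "0,0,0,0,0,0,54\n0,0,0,0,0,0,60\n0,0,0,0,0,0,70\n0,0,0,0,0,0,75\n0,0,-20,0,0,0,75\n0,0,-35,0,0,0,75\n0,0,-45,0,0,0,75\n0,0,-45,0,0,0,75\n0,0,-45,0,0,0,75\n20,0,-40,0,0,0,75\n22,0,-30,0,0,0,75\n0,0,0,0,0,0,75"
}}

```text
clock: 48.15
eef_pos: [552.9, -288.7, 338.9]
tool_rot: [3.132, 0.0, 1.435]
force: [0.2, -0.2, -0.0]
width: 74.8
gripper_force: 0.0
```

Call:
{"name": "nudge_tcp", "arguments": {
  "rows": "20,0,-10,0,0,0,75\n20,0,0,0,0,0,75\n0,0,0,0,0,0,75\n0,0,0,0,0,0,75\n0,0,0,0,0,0,75\n0,0,0,0,0,0,75"
}}

```text
clock: 48.75
eef_pos: [554.4, -253.7, 342.8]
tool_rot: [-3.141, 0.001, 1.428]
force: [0.3, 0.0, -1.5]
width: 75.0
gripper_force: 0.0
```

```bash
python3 tilt.py w20.png; python3 -c "
from h import *
l=lids('w21.png',92);m=np.array([554,-255]);e=np.array([.1418,.99])
for p in l:print('tray y',((p[:2]-m)@e).round(1),'x',((p[:2]-m)@[.99,-.1418]).round(1))
need((560,-255,330,81.85))"
```

```text
tilt -0.0058 width 134.3 mid x -1.8 n 73 68 rms 0.12 0.09
lid px 280 290 xy [ 531.  -419.8] diam 32.6 hub ang -91.9 r 671.7
lid px 279 233 xy [ 542.6 -334.9] diam 35.7 hub ang -91.1 r 586.5
lid px 281 123 xy [ 564.  -196.8] diam 38.1 hub ang -88.7 r 448.4
lid px 255 30 xy [549.5 -79.2] diam 35.2 hub ang -90.7 r 330.7
tray y -166.5 x 0.6
tray y -80.7 x 0.1
tray y 59.1 x 1.7
tray y 173.4 x -29.4
at [ 554.6 -253.3  343. ] yaw 81.8 t 48.9 w 74.8 q7 0.16 F [ 1.2 -0.  -0.4]
shift [-0.9  5.6 13. ] then rz -0.0
```

```bash
python3 -c "
from h import *
t=snap('top','t2.png');w=cv2.imread('pics/w21.png')
a=cv2.resize(t[130:290,90:270],None,fx=2.2,fy=2.2,interpolation=cv2.INTER_CUBIC);b=cv2.resize(w[0:340,200:380],None,fx=1.7,fy=1.7)
o=np.zeros((590,720,3),np.uint8);o[:a.shape[0],:a.shape[1]]=a;o[:b.shape[0],a.shape[1]+5:a.shape[1]+5+b.shape[1]]=b;cv2.imwrite('pics/fin.png',o)"; python3 tilt.py w22.png
```

```text
tilt -0.0057 width 134.3 mid x -1.7 n 74 67 rms 0.13 0.09
```

View pics/fin.png

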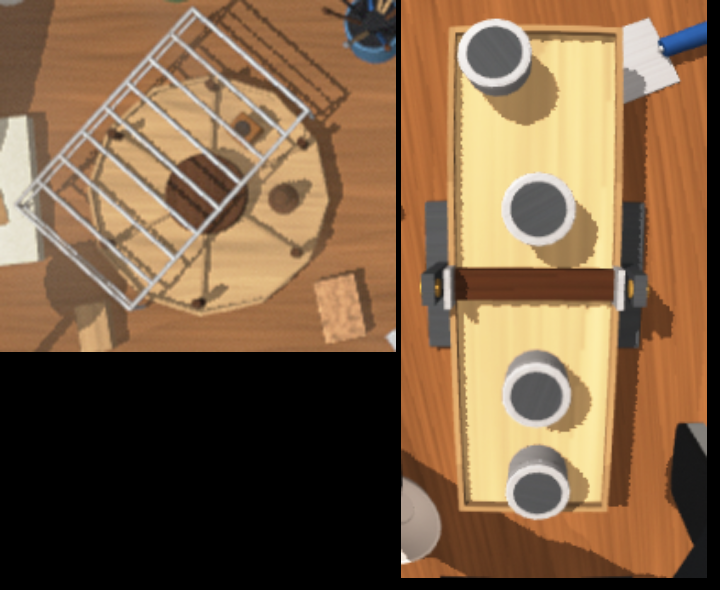

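The carousel holds only the bottle at (245,127) and the stamp at (285,197), both standing. The four tins stand on the tray two per side, and the tilt is about -0.006. I'm handing in.

```bash
python3 -c "
from cell import ctrl
print(ctrl.finish_job())"
```

```text
the job is handed in; nothing more can be done
None
```

I handed the job in with all four tins upright on the swing tray, two per side, and the tray level (about -0.006 rad by camera); the bottle and stamp are still standing in the carousel.

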